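# Load the weld nest and hold it into the fence

## Robot

A 6-joint arm with a two-finger parallel gripper is mounted at the origin on the work surface. World frame = base frame: x ahead of the robot, y to its left, z up, the work surface at z = 0. Lengths are in m, angles in rad, forces in N, time in s.
With the tool pointing down it reaches from about 0.3 to 0.775 m from the base axis. Payload 14.6 kg.
Tool frame: the origin (TCP) lies on the centre line of the jaws, within the pads' length; the fingertips stand 14 mm ahead of it and the grasp point (between the pads) lies 5 mm behind it; z points along the fingers, y is the direction in which the jaws open and shut (so a half turn about z gives the same grasp; the last joint's range is limited). The gripper opens to 94 mm and grips with 3 to 60 N. Pads are 16 mm wide; open, the fingers measure 119 mm over their backs; the gripper's body (75 mm by 177 mm) begins 78 mm behind the grasp point.
Start: joints at [1.16, 0.3, 1.521, -0, 1.321, -0.067], TCP at [0.185, 0.518, 0.219] pointing down, gripper open.
Joint ranges: [-3.03, 3.03], [-0.79, 2.21], [0.23, 2.52], [-1.04, 4.18], [0, 3.07], [-2.55, 2.55]. Speed limits (rad/s): [2.22, 2.22, 2.57, 3.14, 3.14, 3.14].

## Interface

Orientations are given as a unit quaternion [x, y, z, w].
In Python, from rig import r, optics gives the robot as it stands.
- The arm moves only by the tool jog_arm, never from a script. Its argument "targets" is a list of rows, each an object of numbers: "jaw": the opening, from -1 (shut) to 1 (fully open), so that 0 is half open; "x", "y", "z": the shift along the tool's x, y, z in m; "turn": the turn about the tool's z in degrees. In form: [{"jaw": .., "x": .., "y": .., "z": .., "turn": ..}, ...]. A call has exactly 10 rows; each row is the pose to reach, as a shift and turn from the pose commanded when the call began, along the tool's axes at that moment; what a row does not reach only later rows make up. A row lasts 1/12 s, in which the tool goes at most 41.7 mm and 7.16 degrees, less where a joint would pass 70% of its speed; a pose out of reach is approached as far as the arm can. A call with a gripper value outside its range is refused whole. The fingers move at their own pace and stop on an object; "grip_force" is the grip in N (left out, the last holds). Time passes only in rows, so rows that repeat a pose let the fingers close, or fill a call up. It gives the time, the measured TCP pose, the force and the opening at its end, in the units of the state.
- r.state(): the state, without advancing time (a new reading comes with each control period).
- optics.snapshot(name): name is "side" or "top"; returns a dict with "img" (420x560x3 uint8, blue, green, red), "mtx" (3x3 intrinsics, pixels), "xyz" and "attitude" of the camera in the world. Camera axes: x right, y up, looking along -z (the intrinsics and any distortion apply to the point x, -y, -z); pixel columns grow to the right and rows downward; lengths in m; the calibration is good to about 2 mm. A picture is of the moment at which its call begins. There is no depth.
- r.finish_job(): hands the job in, once; it reports no verdict.
The state is a dict: "time_s": time; "joint_positions": joint angles; "qd": joint speeds; "joint_torque": joint torques, N m; "tool_pos": TCP position; "tool_rot": TCP orientation; "ft_force": force on the tool from outside, world axes, zero at the start; "moment": the same for the moment, N m; "grip_width": finger opening in m.
Only numpy, scipy, OpenCV 4.12 (cv2) and the standard library are available. Lean on these libraries where they do the work, as an engineer would, in place of code of your own. Each camera call takes 0.05 s, during which the arm holds its last target. There are 200 camera calls.

## Task

At the weld station, take the round blank that matches the outline of the pocket in the aluminium nest block and seat it fully in the pocket. Then bring the nest right up to the stop block and, pushing diagonally on its raised heel (not on the blank), press it squarely against the fence and down on the fixture plate at the same time, with about 15 N each way. Finish while still holding that push; leave the other two blanks where they lie.

Things in the scene. Friction and masses are not known exactly. Their poses are not given: they have to be found in the camera images.
- blank: loose round steel blank, upright cylinder 44 mm in diameter and 20 mm high, about 0.22 kg, lying flat on the bench to the robot's right; origin at the centre of its underside, z up
- small_blank: another loose round steel blank, too small: 30 mm in diameter, 20 mm high; origin at the centre of its underside; leave it alone
- square_blank: loose square steel blank, 38 x 38 x 20 mm; origin at the centre of its underside; leave it alone
- nest: loose aluminium block lying on the fixture plate, 110 (x) x 64 (y) x 22 mm high, about 0.45 kg; origin at the centre of its underside. A round pocket in its top (point pocket), a raised heel on its -x end (point heel). Its +x end face goes against the fence, its +y flank towards the stop. Plate, fence and stop are ground and oiled: it slides with a friction coefficient of 0.24 to 0.36
- pocket (a point): centre of the floor of the nest's round pocket: 47 mm in diameter, 8 mm deep, chamfered mouth, darkened floor 14 mm above the nest's underside, centred 20 mm towards +x of the nest's origin; a seated blank stands 12 mm above the block. Axes as the nest
- heel (a point): centre of the top of the nest's heel (over its full thickness), 56 mm above the nest's underside, 34 mm above the block's top. The heel is 22 mm thick (x), 44 mm wide (y), flush with the -x end; its outer (-x) top edge has a 45 degree bevel 10 mm high. To be pushed or pinched; 31 mm free between it and a seated blank. Axes as the nest
- nose (a point): middle of the nest's +x end face, the face that goes against the fence, 11 mm above its underside
- flank (a point): middle of the nest's +y side face, the side towards the stop block, 11 mm above its underside
- plate: fixed dark steel fixture plate on the bench, 260 (x) x 280 (y) x 12 mm thick; origin at the centre of its underside; x points towards the fence
- fence: fixed steel fence standing on the plate along its far (+x) edge, 20 mm thick (x), 260 mm long (y), 35 mm high above the plate; origin at the centre of its underside (plate's top face), axes as the plate; the working face looks to -x, at x = -10 mm
- stop: fixed steel stop block on the plate with its end against the fence face, 50 (x) x 30 (y) x 35 mm high; origin at the centre of its underside, axes as the plate; the working face looks to -y, at y = -15 mm. Its place along the fence varies
Mind the look-alikes: they are no part of the job. What is shaped like the nest but pink is not meant.

How it is judged:
On the way:
1. the matching round blank is seated in the nest's pocket and let go (horizontal distance between blank and pocket below 0.0035 m and z of blank in the frame of pocket below 0.0025 m and angle between blank's own z axis and vertical below 0.06 rad and contact force between the fingers and blank below 0.3 N), for 0.2 s.
At the end, for the whole second after the job is handed in: Blank seated in the pocket (3.5 mm off centre, 2.5 mm off the floor at most), untouched; nest still, flat (2 deg), square (0.04 rad), within 3 mm of the fence and 6 mm of the stop, held by the robot with over 4 N of contact on the fence and over 12 N (weight included) on the plate (all of step 1 and contact force between the arm and blank below 0.3 N and contact force between nest and fence above 4 N and contact force between nest and plate above 12 N and contact force between any of the fingers, the arm and nest above 3 N and x of nose in the frame of fence above -0.013 m and angle between the x axis of nest and the x axis of fence, either way round below 0.04 rad and angle between nest's own z axis and vertical below 0.035 rad and y of flank in the frame of stop above -0.021 m and linear speed of nest below 0.01 m/s); the arm keeps its last pose, push and grip.
It fails at once if one of the other two blanks is shifted by more than 30 mm (distance of any of small_blank, square_blank from where it was at the start of the episode above 0.03 m).
It also fails if it takes over 64 s, if anything falls off the work surface, if the arm or the gripper's body presses on something with over 40 N, if the wrist force passes 120 N, or if a joint passes its speed limit or range.

## Working session

There is one attempt and no reset: what is moved stays moved. The work goes in short steps, Python scripts to look and compute and a tool call to move; the robot and the scene stay as the last step left them, time stands still between calls to the robot, and variables do not carry over. Pictures are saved under pics/ and viewed, about 8 in all and at most 12, crops included, and the job is handed in when it is done.

Besides the shell and the picture viewer there is one more tool, called after "Emit:" as name([rows], argument=value, ...), one row to a line, values as JSON. jog_arm: Moves the arm, as the interface text tells. Its arguments: {"type":"object","properties":{"targets":{"type":"array"},"grip_force":{"type":"number"}},"required":["targets"]}

```bash
mkdir -p pics; python3 - <<'E'
from rig import r, optics
import cv2,numpy as np
print(r.state())
for n in ("side","top"):
    s=optics.snapshot(n); cv2.imwrite(f"pics/{n}0.png",s["img"])
    print(n,{k:v for k,v in s.items() if k!="img"})
E
```

```text
{'time_s': 0.0, 'joint_positions': array([ 1.16038704e+00,  3.00462085e-01,  1.52153976e+00, -3.75943766e-07,
        1.32071841e+00, -6.65955580e-02]), 'qd': array([ 0.00216823, -0.00042747, -0.00010724,  0.00053759, -0.00219948,
        0.00031662]), 'joint_torque': array([ 6.46163589e-04, -5.31802905e+01, -3.52740061e+01,  7.08806422e-02,
        2.44899967e-02, -1.31711677e-04]), 'tool_pos': array([0.18530067, 0.51759574, 0.21890875]), 'tool_rot': array([ 1.71061345e-01,  9.85260219e-01, -5.47885353e-04, -1.33019975e-04]), 'ft_force': array([-0.35825716,  0.07570381, -0.56646608]), 'moment': array([ 0.01497496, -0.01211291, -0.04373471]), 'grip_width': 0.09398181846382464}
side {'mtx': array([[399.85069636,   0.        , 276.32988534],
       [  0.        , 399.85069636, 213.60918558],
       [  0.        ,   0.        ,   1.        ]]), 'xyz': array([ 0.24236354, -0.6576738 ,  0.49603146]), 'attitude': array([ 0.48527112, -0.13344809, -0.2329314 ,  0.83213371])}
top {'mtx': array([[434.26449076,   0.        , 280.56663104],
       [  0.        , 434.26449076, 213.88110135],
       [  0.        ,   0.        ,   1.        ]]), 'xyz': array([ 0.50005789, -0.04015284,  0.94383945]), 'attitude': array([ 0.04474478, -0.04837039, -0.70081777,  0.71029055])}
```

```bash
ls -la .
```

```text
total 12
drwxr-xr-x  3 agent agent 4096 Dec  4 22:12 .
drwxr-xr-x 23 root  root  4096 Dec  4 22:12 ..
drwxr-xr-x  2 agent agent 4096 Dec  4 22:13 pics
```

View pics/top0.png

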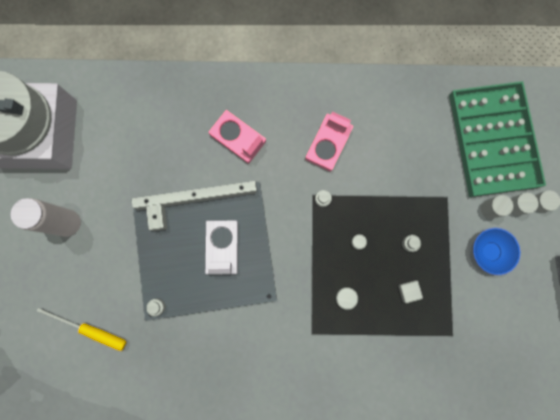

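View pics/side0.png

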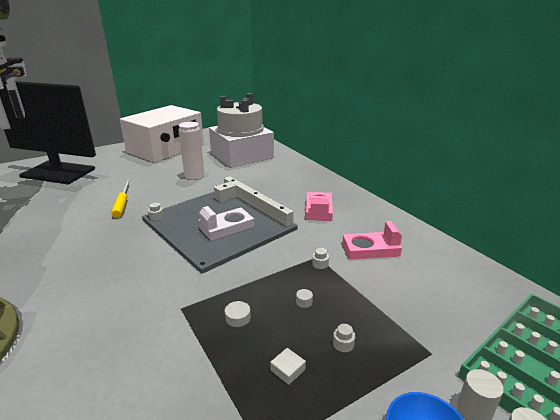

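The top view has the round blank at (347,298), small blank (360,241), square (411,292). The nest is at (221,247), with its pocket at (222,237) and heel at (220,268). The fence runs (134,203)–(257,187) and the stop is at (155,216). Next I'll measure.

```bash
cat > h.py <<'E'
from rig import r, optics
import cv2,numpy as np
from scipy.spatial.transform import Rotation as R
def cast(s,uv,z):
    uv=np.atleast_2d(uv).astype(float); K=s["mtx"]
    d=np.c_[(uv[:,0]-K[0,2])/K[0,0],-(uv[:,1]-K[1,2])/K[1,1],-np.ones(len(uv))]
    d=R.from_quat(s["attitude"]).apply(d); c=s["xyz"]
    return c+d*((z-c[2])/d[:,2])[:,None]
def proj(s,p):
    q=R.from_quat(s["attitude"]).inv().apply(np.atleast_2d(p)-s["xyz"]); K=s["mtx"]
    return np.c_[K[0,0]*q[:,0]/-q[:,2]+K[0,2],K[1,1]*q[:,1]/q[:,2]+K[1,2]]
def blobs(mask,roi,amin=20):
    x0,y0,x1,y1=roi
    c,_=cv2.findContours(mask[y0:y1,x0:x1].astype(np.uint8),cv2.RETR_CCOMP,cv2.CHAIN_APPROX_NONE,offset=(x0,y0))
    return [k for k in c if cv2.contourArea(k)>amin]
E
python3 - <<'E'
from h import *
s=optics.snapshot("top"); g=cv2.cvtColor(s["img"],cv2.COLOR_BGR2GRAY)
for nm,roi in dict(blank=(325,275,370,320),nest=(195,210,250,285),fence=(125,175,265,235)).items():
    for t in (150,190):
        for c in blobs(g>t,roi):
            print(nm,t,cv2.contourArea(c),np.round(cv2.minAreaRect(c)[0],1),np.round(cv2.minAreaRect(c)[1],1),round(cv2.minAreaRect(c)[2],1), np.round(cv2.boxPoints(cv2.minAreaRect(c)),1).tolist())
a=s["img"][205:285,130:275]; b=s["img"][270:350,325:470][:, :145]
cv2.imwrite("pics/c1.png",np.vstack([cv2.resize(a,None,fx=4,fy=4,interpolation=2),cv2.resize(b,(580,320),interpolation=2)])[:600])
np.set_printoptions(precision=4,suppress=True)
c=max(blobs(g>150,(325,275,370,320)),key=cv2.contourArea)
print(cv2.fitEllipse(c),cast(s,cv2.fitEllipse(c)[0],.02))
for z,p in ((.034,[222,237]),(.068,[220,268])): print(cast(s,p,z))
print(cast(s,[[134,203],[257,187]],.047))
print(np.array([g[298,347],g[250,210],g[237,222],g[270,220],g[197,200]]))
E
```

```text
blank 150 305.0 [346.5 298. ] [20. 19.] 90.0 [[337.0, 288.0], [356.0, 288.0], [356.0, 308.0], [337.0, 308.0]]
blank 190 241.0 [346.5 298. ] [18. 17.] 90.0 [[338.0, 289.0], [355.0, 289.0], [355.0, 307.0], [338.0, 307.0]]
nest 150 1591.5 [220.5 246.5] [53. 31.] 90.0 [[205.0, 220.0], [236.0, 220.0], [236.0, 273.0], [205.0, 273.0]]
nest 150 380.0 [221. 237.] [21.2 22.6] 45.0 [[205.5, 237.5], [221.5, 221.5], [236.5, 236.5], [220.5, 252.5]]
nest 190 1375.0 [221.  246.5] [51. 30.] 90.0 [[206.0, 221.0], [236.0, 221.0], [236.0, 272.0], [206.0, 272.0]]
nest 190 452.0 [221. 237.] [24. 24.] 0.0 [[209.0, 249.0], [209.0, 225.0], [233.0, 225.0], [233.0, 249.0]]
fence 150 294.5 [221. 227.] [14. 30.] 90.0 [[206.0, 220.0], [236.0, 220.0], [236.0, 234.0], [206.0, 234.0]]
fence 150 2119.0 [198.4 193.2] [ 39.2 135.8] 70.7 [[127.9000015258789, 197.10000610351562], [256.1000061035156, 152.3000030517578], [269.0, 189.3000030517578], [140.8000030517578, 234.10000610351562]]
fence 150 25.0 [154.  216.5] [6. 5.] 0.0 [[151.0, 219.0], [151.0, 214.0], [157.0, 214.0], [157.0, 219.0]]
fence 150 25.5 [145.8 200.8] [
[... 1087 characters left out ...]
38], [149.60000610351562, 227.89999389648438]]
fence 190 51.5 [154. 216.] [8. 8.] 0.0 [[150.0, 220.0], [150.0, 212.0], [158.0, 212.0], [158.0, 220.0]]
fence 190 282.5 [217.5 190.5] [ 7.6 44.4] 81.9 [[195.0, 189.89999389648438], [238.89999389648438, 183.60000610351562], [240.0, 191.10000610351562], [196.10000610351562, 197.39999389648438]]
fence 190 70.5 [248.5 186. ] [ 8. 11.] 90.0 [[243.0, 182.0], [254.0, 182.0], [254.0, 190.0], [243.0, 190.0]]
((346.7457580566406, 298.0429382324219), (19.296701431274414, 20.23865509033203), 168.31504821777344) [[ 0.4467 -0.185   0.02  ]]
[[0.5701 0.0781 0.034 ]]
[[0.5053 0.0758 0.068 ]]
[[0.6376 0.262  0.047 ]
 [0.6752 0.0062 0.047 ]]
[207 227 109 172 189]
```

View pics/c1.png

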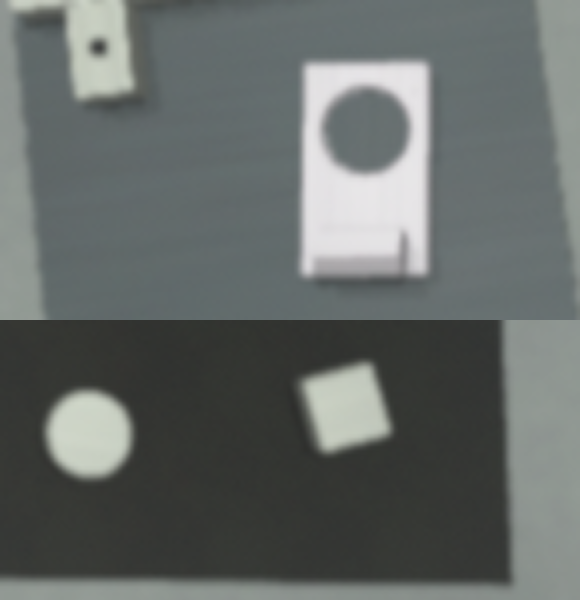

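```bash
python3 - <<'E'
from h import *
np.set_printoptions(precision=4,suppress=True)
s=optics.snapshot("top"); g=cv2.cvtColor(s["img"],cv2.COLOR_BGR2GRAY)
big=lambda m,roi:max(blobs(m,roi),key=cv2.contourArea)
nc=[c for c in blobs(g>190,(195,210,250,285)) if 350<cv2.contourArea(c)<550][0]
print("pocket top",cast(s,cv2.fitEllipse(nc)[0],.034), cv2.fitEllipse(nc))
n=cast(s,[[205.2,220.0],[237,220.0],[205.2,273.5],[237,273.5]],.034); print("nest corners",n)
d=n[0]-n[2]; print("nest yaw",np.degrees(np.arctan2(d[1],d[0]))); d=n[0]-n[1];print(np.degrees(np.arctan2(-d[0],d[1])))
f=cast(s,[[144.8,205],[240,191.2]],.047); d=f[0]-f[1];print("fence holes-line",f,np.degrees(np.arctan2(-d[0],d[1])))
h=cast(s,[[145.8,200.8],[193.5,194],[240.8,187.3]],.047); d=h[0]-h[2];print("fence holes",h,np.degrees(np.arctan2(-d[0],d[1])))
print("stop corner",cast(s,[[163.5,229],[149,230],[154,216.3]],.047))
# side view
t=optics.snapshot("side"); g=cv2.cvtColor(t["img"],cv2.COLOR_BGR2GRAY)
print("proj into side: blank,pocket",proj(t,[[.4467,-.185,.02],cast(s,cv2.fitEllipse(nc)[0],.034)[0]]))
i=t["img"]; a=cv2.resize(i[190:250,190:260],None,fx=8,fy=8,interpolation=2); b=cv2.resize(i[295:335,215:260],None,fx=5,fy=5,interpolation=2)
o=np.zeros((480,790,3),np.uint8); o[:,:560]=a; o[:200,562:787]=b; cv2.imwrite("pics/c2.png",o)
E
```

```text
pocket top [[0.57   0.0802 0.034 ]] ((220.98667907714844, 237.01104736328125), (23.955015182495117, 24.116628646850586), 32.97928237915039)
nest corners [[0.6055 0.1146 0.034 ]
 [0.6064 0.0476 0.034 ]
 [0.4938 0.1106 0.034 ]
 [0.4947 0.0447 0.034 ]]
nest yaw 2.051260498144347
0.78719289182286
fence holes-line [[0.6337 0.2393 0.047 ]
 [0.6658 0.0417 0.047 ]] 9.204918017000637
fence holes [[0.6426 0.2377 0.047 ]
 [0.6584 0.1388 0.047 ]
 [0.6741 0.0402 0.047 ]] 9.05424939636165
stop corner [[0.584  0.198  0.047 ]
 [0.5816 0.2278 0.047 ]
 [0.6103 0.2189 0.047 ]]
proj into side: blank,pocket [[236.4644 309.35  ]
 [233.3774 216.6266]]
```

View pics/c2.png

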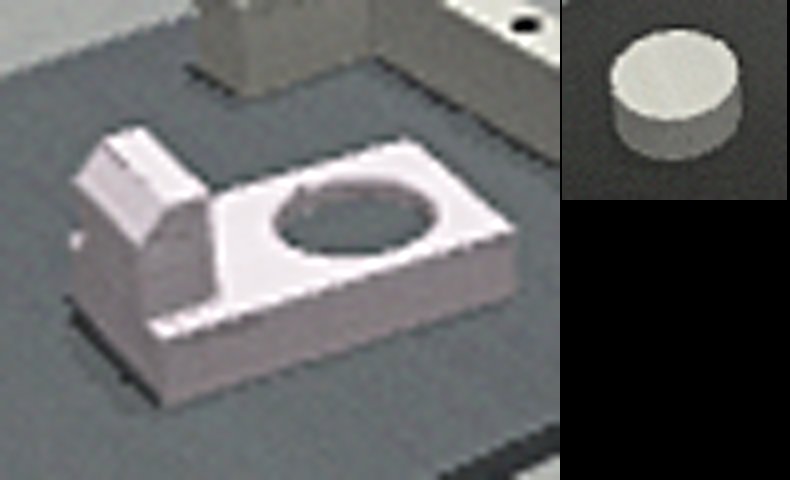

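The side view confirms the pocket and blank. The projected top-view positions fall within about 0.7 px of both ellipse centres. The nest is yawed about 1.5° and the fence about 9.1°. I'm moving toward the blank now.

Emit:
jog_arm([
  {"jaw":0.3,"x":-0.024,"y":-0.029,"z":0,"turn":-5},
  {"jaw":0.3,"x":-0.05,"y":-0.06,"z":0,"turn":-10},
  {"jaw":0.3,"x":-0.075,"y":-0.09,"z":0,"turn":-15},
  {"jaw":0.3,"x":-0.1,"y":-0.12,"z":0,"turn":-21},
  {"jaw":0.3,"x":-0.125,"y":-0.15,"z":0,"turn":-21},
  {"jaw":0.3,"x":-0.15,"y":-0.18,"z":0,"turn":-21},
  {"jaw":0.3,"x":-0.175,"y":-0.21,"z":0,"turn":-21},
  {"jaw":0.3,"x":-0.2,"y":-0.237,"z":0,"turn":-21},
  {"jaw":0.3,"x":-0.225,"y":-0.267,"z":0,"turn":-21},
  {"jaw":0.3,"x":-0.25,"y":-0.297,"z":0,"turn":-21},
])

```text
time_s: 1.08
tool_pos: [0.3207, 0.1522, 0.2196]
tool_rot: [-0.012, 1.0, 0.0, 0.0]
ft_force: [0.5, 1.2, -0.3]
grip_width: 0.0606
```

```bash
cat > go.py <<'E'
import sys; from h import *
def rel(x,y,z,ang=None,s=None):
    s=s or r.state(); q=R.from_quat(s["tool_rot"]); d=q.inv().apply(np.array([x,y,z])-s["tool_pos"])
    yv=q.apply([0,1,0]); a=np.degrees(np.arctan2(yv[1],yv[0]))
    print("t",round(s["time_s"],2),"pos",s["tool_pos"].round(4),"yang",a.round(2),"F",s["ft_force"].round(2),"w",round(s["grip_width"],4),"j6",s["joint_positions"][5].round(2),"tilt",q.apply([0,0,1])[:2].round(4))
    print("rel",d.round(4),"" if ang is None else ((a-ang+180)%360-180).round(2))
if __name__=="__main__": rel(*map(float,sys.argv[1:]))
E
python3 go.py .4467 -.185 .10 91.3
```

```text
t 1.08 pos [0.3207 0.1522 0.2196] yang 91.33 F [ 0.52  1.25 -0.3 ] w 0.0606 j6 -1.25 tilt [0.0007 0.0002]
rel [-0.118  -0.3401  0.1196] 0.03
```

Emit:
jog_arm([
  {"jaw":0.4,"x":-0.013,"y":-0.038,"z":0},
  {"jaw":0.4,"x":-0.026,"y":-0.076,"z":0},
  {"jaw":0.4,"x":-0.04,"y":-0.114,"z":0},
  {"jaw":0.4,"x":-0.053,"y":-0.152,"z":0},
  {"jaw":0.4,"x":-0.066,"y":-0.19,"z":0},
  {"jaw":0.4,"x":-0.079,"y":-0.228,"z":0.02},
  {"jaw":0.4,"x":-0.092,"y":-0.265,"z":0.04},
  {"jaw":0.4,"x":-0.105,"y":-0.3,"z":0.06},
  {"jaw":0.4,"x":-0.118,"y":-0.3401,"z":0.085},
  {"jaw":0.4,"x":-0.118,"y":-0.3401,"z":0.12},
])

```text
schema error: expected keys jaw, x, y, z, turn
```

```bash
python3 go.py .4467 -.185 .024 91.3
```

```text
t 1.08 pos [0.3207 0.1522 0.2196] yang 91.33 F [ 0.52  1.25 -0.3 ] w 0.0606 j6 -1.25 tilt [0.0007 0.0002]
rel [-0.118  -0.3401  0.1956] 0.03
```

Emit:
jog_arm([
  {"jaw":0.4,"x":-0.013,"y":-0.038,"z":0,"turn":0},
  {"jaw":0.4,"x":-0.026,"y":-0.076,"z":0,"turn":0},
  {"jaw":0.4,"x":-0.04,"y":-0.114,"z":0,"turn":0},
  {"jaw":0.4,"x":-0.053,"y":-0.152,"z":0,"turn":0},
  {"jaw":0.4,"x":-0.066,"y":-0.19,"z":0,"turn":0},
  {"jaw":0.4,"x":-0.079,"y":-0.228,"z":0.02,"turn":0},
  {"jaw":0.4,"x":-0.092,"y":-0.265,"z":0.04,"turn":0},
  {"jaw":0.4,"x":-0.105,"y":-0.3,"z":0.06,"turn":0},
  {"jaw":0.4,"x":-0.118,"y":-0.34,"z":0.085,"turn":0},
  {"jaw":0.4,"x":-0.118,"y":-0.34,"z":0.12,"turn":0},
])

```text
time_s: 1.92
tool_pos: [0.4485, -0.1873, 0.1024]
tool_rot: [-0.01, 1.0, -0.002, 0.003]
ft_force: [1.5, 0.7, -0.2]
grip_width: 0.0659
```

```bash
python3 go.py .4467 -.185 .024 91.3
```

```text
t 1.92 pos [ 0.4485 -0.1873  0.1024] yang 91.17 F [ 1.55  0.68 -0.18] w 0.0659 j6 -2.06 tilt [ 0.0054 -0.0031]
rel [0.0022 0.0026 0.0784] -0.13
```

Emit:
jog_arm([
  {"jaw":0.4,"x":0,"y":0,"z":0.02,"turn":0},
  {"jaw":0.4,"x":0,"y":0,"z":0.04,"turn":0},
  {"jaw":0.4,"x":0,"y":0,"z":0.06,"turn":0},
  {"jaw":0.4,"x":0,"y":0,"z":0.07,"turn":0},
  {"jaw":0.4,"x":0,"y":0,"z":0.076,"turn":0},
  {"jaw":0.4,"x":0,"y":0,"z":0.076,"turn":0},
  {"jaw":0.4,"x":0,"y":0,"z":0.076,"turn":0},
  {"jaw":0,"x":0,"y":0,"z":0.076,"turn":0},
  {"jaw":-0.3,"x":0,"y":0,"z":0.076,"turn":0},
  {"jaw":-0.3,"x":0,"y":0,"z":0.076,"turn":0},
], grip_force=15)

```text
time_s: 2.75
tool_pos: [0.4465, -0.183, 0.0259]
tool_rot: [-0.011, 1.0, -0.0, 0.001]
ft_force: [0.1, 0.9, 0.4]
grip_width: 0.0493
```

```bash
python3 go.py .4467 -.185 .024 91.3
```

```text
t 2.75 pos [ 0.4465 -0.183   0.0259] yang 91.3 F [0.07 0.89 0.41] w 0.0493 j6 -2.06 tilt [ 0.0012 -0.0006]
rel [-0.0001 -0.002   0.0019] 0.0
```

Emit:
jog_arm([
  {"jaw":-0.3,"x":0,"y":0,"z":0,"turn":0},
  {"jaw":-0.3,"x":0,"y":0,"z":0,"turn":0},
  {"jaw":-0.3,"x":0,"y":0,"z":0,"turn":0},
  {"jaw":-0.3,"x":0,"y":0,"z":0,"turn":0},
  {"jaw":-0.3,"x":0,"y":0,"z":0,"turn":0},
  {"jaw":-0.3,"x":0,"y":0,"z":0,"turn":0},
  {"jaw":-0.3,"x":0,"y":0,"z":-0.02,"turn":0},
  {"jaw":-0.3,"x":0,"y":0,"z":-0.05,"turn":0},
  {"jaw":-0.3,"x":0,"y":0,"z":-0.08,"turn":0},
  {"jaw":-0.3,"x":0,"y":0,"z":-0.08,"turn":0},
], grip_force=20)

```text
time_s: 3.58
tool_pos: [0.448, -0.1837, 0.1099]
tool_rot: [-0.011, 1.0, -0.002, 0.003]
ft_force: [-0.0, -0.5, -0.4]
grip_width: 0.0434
```

```bash
python3 go.py .57 .0802 .104 91.3
```

```text
t 3.58 pos [ 0.448  -0.1837  0.1099] yang 91.31 F [-0.02 -0.48 -0.37] w 0.0434 j6 -2.06 tilt [ 0.0062 -0.0031]
rel [-0.1279  0.2611  0.0059] 0.01
```

Emit:
jog_arm([
  {"jaw":-0.3,"x":-0.013,"y":0.03,"z":0,"turn":0},
  {"jaw":-0.3,"x":-0.028,"y":0.06,"z":0,"turn":0},
  {"jaw":-0.3,"x":-0.045,"y":0.095,"z":0,"turn":0},
  {"jaw":-0.3,"x":-0.06,"y":0.13,"z":0,"turn":0},
  {"jaw":-0.3,"x":-0.08,"y":0.165,"z":0,"turn":0},
  {"jaw":-0.3,"x":-0.1,"y":0.2,"z":0,"turn":0},
  {"jaw":-0.3,"x":-0.115,"y":0.235,"z":0,"turn":0},
  {"jaw":-0.3,"x":-0.129,"y":0.26,"z":0,"turn":0},
  {"jaw":-0.3,"x":-0.129,"y":0.26,"z":0.02,"turn":0},
  {"jaw":-0.3,"x":-0.129,"y":0.26,"z":0.025,"turn":0},
])

```text
time_s: 4.42
tool_pos: [0.5681, 0.0813, 0.077]
tool_rot: [-0.013, 1.0, -0.0, -0.002]
ft_force: [-1.1, 0.2, -2.3]
grip_width: 0.0433
```

Emit:
jog_arm([
  {"jaw":-0.3,"x":0,"y":0,"z":0,"turn":0},
  {"jaw":-0.3,"x":0,"y":0,"z":0,"turn":0},
  {"jaw":-0.3,"x":0,"y":0,"z":0,"turn":0},
  {"jaw":-0.3,"x":0,"y":0,"z":0,"turn":0},
  {"jaw":-0.3,"x":0,"y":0,"z":0,"turn":0},
  {"jaw":-0.3,"x":0,"y":0,"z":0,"turn":0},
  {"jaw":-0.3,"x":0,"y":0,"z":0,"turn":0},
  {"jaw":-0.3,"x":0,"y":0,"z":0,"turn":0},
  {"jaw":-0.3,"x":0,"y":0,"z":0,"turn":0},
  {"jaw":-0.3,"x":0,"y":0,"z":0,"turn":0},
])

```text
time_s: 5.25
tool_pos: [0.5692, 0.08, 0.0802]
tool_rot: [-0.011, 1.0, 0.0, 0.0]
ft_force: [0.6, 0.0, -2.2]
grip_width: 0.0431
```

```bash
python3 - <<'E'
from go import *
rel(.57,.0802,.08,91.3)
s=optics.snapshot("side"); p=r.state()["tool_pos"]; i=s["img"]
bz=p[2]-.024
print("pred blank top/bottom centre px",proj(s,[p*[1,1,0]+[0,0,bz+.02],p*[1,1,0]+[0,0,bz]]),"pocket",proj(s,[.57,.0802,.034]))
o=cv2.resize(i[160:250,180:280],None,fx=6,fy=6,interpolation=2); cv2.imwrite("pics/s3.png",o)
E
```

```text
t 5.25 pos [0.5692 0.08   0.0802] yang 91.3 F [ 0.63  0.03 -2.15] w 0.0431 j6 -1.52 tilt [0. 0.]
rel [-0.0008  0.0002  0.0002] 0.0
pred blank top/bottom centre px [[232.03675363 200.61853617]
 [232.55007229 208.37365902]] pocket [[233.37253146 216.63979944]]
```

View pics/s3.png

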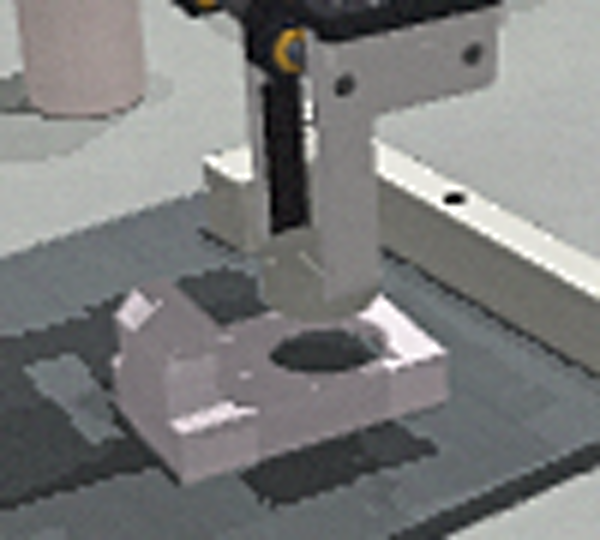

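The blank is held upright above the pocket. Its lower edge spans columns 258–379 in the crop with its lowest point at row 318. The pocket rim spans columns 270–388 and reaches down to row 371. I'll convert these to an offset.

```bash
python3 - <<'E'
from h import *
s=optics.snapshot("side"); t=np.linspace(0,2*np.pi,361)
def ext(c,rad):
    q=proj(s,np.c_[c[0]+rad*np.cos(t),c[1]+rad*np.sin(t),np.full(361,c[2])]); return np.r_[q[:,0].min(),q[:,0].max(),q[:,1].max()]
to=lambda v:np.r_[180+v[0]/6-.42,180+v[1]/6-.42,160+v[2]/6-.42]
p=r.state()["tool_pos"]
print("blank meas-pred",to([258,379,318])-ext([p[0],p[1],p[2]-.024],.022))
for rad in (.0235,.0245): print("pocket meas-pred",to([270,388,371])-ext([.57,.0802,.034],rad))
b=proj(s,[.57,.08,.034])
print("J/mm",proj(s,[.571,.08,.034])-b,proj(s,[.57,.081,.034])-b)
E
```

```text
blank meas-pred [-0.28283453  0.53644661 -0.52660283]
pocket meas-pred [ 1.43216416  0.69009208 -0.42123649]
pocket meas-pred [ 1.86834667  0.25742641 -0.64750331]
J/mm [[ 0.39069734 -0.11305528]] [[-0.18888011 -0.18415661]]
```

Emit:
jog_arm([
  {"jaw":-0.3,"x":-0.0013,"y":-0.0005,"z":0.005,"turn":0},
  {"jaw":-0.3,"x":-0.0013,"y":-0.0005,"z":0.01,"turn":0},
  {"jaw":-0.3,"x":-0.0013,"y":-0.0005,"z":0.015,"turn":0},
  {"jaw":-0.3,"x":-0.0013,"y":-0.0005,"z":0.018,"turn":0},
  {"jaw":-0.3,"x":-0.0013,"y":-0.0005,"z":0.02,"turn":0},
  {"jaw":-0.3,"x":-0.0013,"y":-0.0005,"z":0.022,"turn":0},
  {"jaw":-0.3,"x":-0.0013,"y":-0.0005,"z":0.024,"turn":0},
  {"jaw":-0.3,"x":-0.0013,"y":-0.0005,"z":0.025,"turn":0},
  {"jaw":-0.3,"x":-0.0013,"y":-0.0005,"z":0.025,"turn":0},
  {"jaw":-0.3,"x":-0.0013,"y":-0.0005,"z":0.025,"turn":0},
])

```text
time_s: 6.18
tool_pos: [0.5706, 0.0795, 0.0552]
tool_rot: [-0.011, 1.0, -0.0, 0.0]
ft_force: [-1.4, 0.3, -2.0]
grip_width: 0.0431
```

```bash
python3 go.py .5705 .0795 .05 91.3
```

```text
t 6.18 pos [0.5706 0.0795 0.0552] yang 91.3 F [-1.39  0.29 -2.04] w 0.0431 j6 -1.52 tilt [ 0.0001 -0.    ]
rel [ 0.0001 -0.      0.0052] -0.0
```

Emit:
jog_arm([
  {"jaw":-0.3,"x":0,"y":0,"z":0.001,"turn":0},
  {"jaw":-0.3,"x":0,"y":0,"z":0.002,"turn":0},
  {"jaw":-0.3,"x":0,"y":0,"z":0.0025,"turn":0},
  {"jaw":-0.3,"x":0,"y":0,"z":0.003,"turn":0},
  {"jaw":-0.3,"x":0,"y":0,"z":0.0035,"turn":0},
  {"jaw":-0.3,"x":0,"y":0,"z":0.004,"turn":0},
  {"jaw":-0.3,"x":0,"y":0,"z":0.0045,"turn":0},
  {"jaw":-0.3,"x":0,"y":0,"z":0.0045,"turn":0},
  {"jaw":-0.3,"x":0,"y":0,"z":0.0045,"turn":0},
  {"jaw":-0.3,"x":0,"y":0,"z":0.0045,"turn":0},
])

```text
time_s: 7.02
tool_pos: [0.5707, 0.0795, 0.0517]
tool_rot: [-0.011, 1.0, -0.0, 0.0]
ft_force: [-5.5, -0.2, 11.4]
grip_width: 0.0432
```

```bash
python3 go.py .5705 .0795 .05 91.3
```

```text
t 7.02 pos [0.5707 0.0795 0.0517] yang 91.31 F [-5.45 -0.23 11.38] w 0.0432 j6 -1.52 tilt [ 0.0006 -0.    ]
rel [ 0.0002 -0.      0.0017] 0.01
```

Emit:
jog_arm([
  {"jaw":-0.3,"x":0.001,"y":0,"z":-0.0005,"turn":0},
  {"jaw":-0.3,"x":0.001,"y":0,"z":-0.0005,"turn":0},
  {"jaw":-0.3,"x":0.001,"y":0,"z":-0.0005,"turn":0},
  {"jaw":0.3,"x":0.001,"y":0,"z":-0.0005,"turn":0},
  {"jaw":0.3,"x":0.001,"y":0,"z":-0.0005,"turn":0},
  {"jaw":0.3,"x":0.001,"y":0,"z":-0.0005,"turn":0},
  {"jaw":0.3,"x":0.001,"y":0,"z":-0.0005,"turn":0},
  {"jaw":0.3,"x":0.001,"y":0,"z":-0.03,"turn":0},
  {"jaw":0.3,"x":0.001,"y":0,"z":-0.06,"turn":0},
  {"jaw":0.3,"x":0.001,"y":0,"z":-0.08,"turn":0},
])

```text
time_s: 7.85
tool_pos: [0.57, 0.0795, 0.1329]
tool_rot: [-0.011, 1.0, 0.0, 0.001]
ft_force: [-0.5, 0.7, 1.1]
grip_width: 0.0612
```

```bash
python3 - <<'E'
from go import *
rel(.5705,.0795,.13,91.3)
s=optics.snapshot("side"); i=s["img"]
o=cv2.resize(i[150:250,180:280],None,fx=6,fy=6,interpolation=2); cv2.imwrite("pics/s4.png",o)
E
```

```text
t 7.85 pos [0.57   0.0795 0.1329] yang 91.3 F [-0.52  0.72  1.08] w 0.0612 j6 -1.52 tilt [0.0015 0.0001]
rel [-0.0005 -0.      0.0029] 0.0
```

View pics/s4.png

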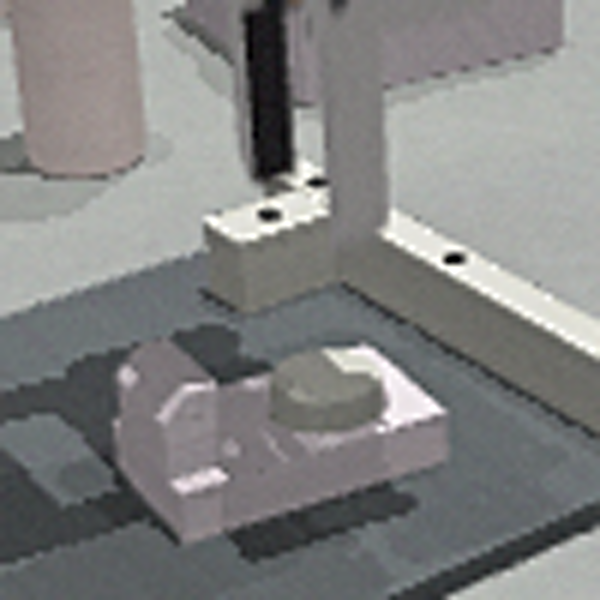

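The blank sits flat in the pocket, with only about 12 mm showing above the block. I'm moving to the heel and pinching it across y.

Emit:
jog_arm([
  {"jaw":0.35,"x":0.03,"y":0,"z":0,"turn":0},
  {"jaw":0.35,"x":0.064,"y":0,"z":0,"turn":0},
  {"jaw":0.35,"x":0.064,"y":0,"z":0,"turn":0},
  {"jaw":0.35,"x":0.064,"y":0,"z":0.02,"turn":0},
  {"jaw":0.35,"x":0.064,"y":0,"z":0.04,"turn":0},
  {"jaw":0.35,"x":0.064,"y":0,"z":0.06,"turn":0},
  {"jaw":0.35,"x":0.064,"y":0,"z":0.07,"turn":0},
  {"jaw":0.35,"x":0.064,"y":0,"z":0.076,"turn":0},
  {"jaw":0.35,"x":0.064,"y":0,"z":0.076,"turn":0},
  {"jaw":0.35,"x":0.064,"y":0,"z":0.076,"turn":0},
])

```text
time_s: 8.73
tool_pos: [0.5059, 0.0781, 0.0551]
tool_rot: [-0.011, 1.0, 0.0, 0.0]
ft_force: [-0.6, 0.1, 0.6]
grip_width: 0.0636
```

```bash
python3 go.py .506 .0782 .050 91.3
```

```text
t 8.73 pos [0.5059 0.0781 0.0551] yang 91.3 F [-0.59  0.14  0.59] w 0.0636 j6 -1.51 tilt [0.0004 0.0001]
rel [-0.0001  0.0001  0.0051] -0.0
```

Emit:
jog_arm([
  {"jaw":0.35,"x":0,"y":0,"z":0.002,"turn":0},
  {"jaw":0.35,"x":0,"y":0,"z":0.004,"turn":0},
  {"jaw":0,"x":0,"y":0,"z":0.005,"turn":0},
  {"jaw":-0.3,"x":0,"y":0,"z":0.005,"turn":0},
  {"jaw":-0.3,"x":0,"y":0,"z":0.005,"turn":0},
  {"jaw":-0.3,"x":0,"y":0,"z":0.005,"turn":0},
  {"jaw":-0.3,"x":0,"y":0,"z":0.005,"turn":0},
  {"jaw":-0.3,"x":0,"y":0,"z":0.005,"turn":0},
  {"jaw":-0.3,"x":0,"y":0,"z":0.005,"turn":0},
  {"jaw":-0.3,"x":0,"y":0,"z":0.005,"turn":0},
], grip_force=40)

```text
time_s: 9.57
tool_pos: [0.5056, 0.0781, 0.0498]
tool_rot: [-0.011, 1.0, 0.0, 0.0]
ft_force: [-1.8, 1.2, 3.9]
grip_width: 0.0436
```

```bash
python3 go.py .506 .0782 .050 99.1
```

```text
t 9.57 pos [0.5056 0.0781 0.0498] yang 91.3 F [-1.81  1.21  3.88] w 0.0436 j6 -1.51 tilt [0.0001 0.0001]
rel [-0.0004  0.0001 -0.0002] -7.8
```

Emit:
jog_arm([
  {"jaw":-0.3,"x":-0.002,"y":0.006,"z":0,"turn":-1},
  {"jaw":-0.3,"x":-0.005,"y":0.014,"z":0,"turn":-2},
  {"jaw":-0.3,"x":-0.008,"y":0.022,"z":0,"turn":-3},
  {"jaw":-0.3,"x":-0.011,"y":0.031,"z":0,"turn":-4},
  {"jaw":-0.3,"x":-0.014,"y":0.04,"z":0,"turn":-5},
  {"jaw":-0.3,"x":-0.017,"y":0.049,"z":0,"turn":-6},
  {"jaw":-0.3,"x":-0.02,"y":0.058,"z":0,"turn":-7},
  {"jaw":-0.3,"x":-0.024,"y":0.067,"z":0,"turn":-7.8},
  {"jaw":-0.3,"x":-0.0267,"y":0.074,"z":0,"turn":-7.8},
  {"jaw":-0.3,"x":-0.0267,"y":0.074,"z":0,"turn":-7.8},
])

```text
time_s: 10.4
tool_pos: [0.5312, 0.1547, 0.0498]
tool_rot: [-0.08, 0.997, 0.0, 0.001]
ft_force: [0.9, 3.9, 4.9]
grip_width: 0.0439
```

```bash
python3 - <<'E'
from go import *
rel(.5306,.1528,.05,99.1)
o=[]
s=optics.snapshot("side"); o.append(cv2.resize(s["img"][160:250,170:290],(400,300),interpolation=2))
s=optics.snapshot("top"); o.append(cv2.resize(s["img"][180:285,120:260],(400,300),interpolation=2))
cv2.imwrite("pics/s5.png",np.hstack(o))
E
```

```text
t 10.4 pos [0.5312 0.1547 0.0498] yang 99.23 F [0.87 3.87 4.88] w 0.0439 j6 -1.52 tilt [0.0011 0.0008]
rel [ 0.0009 -0.0018 -0.0002] 0.13
```

View pics/s5.png

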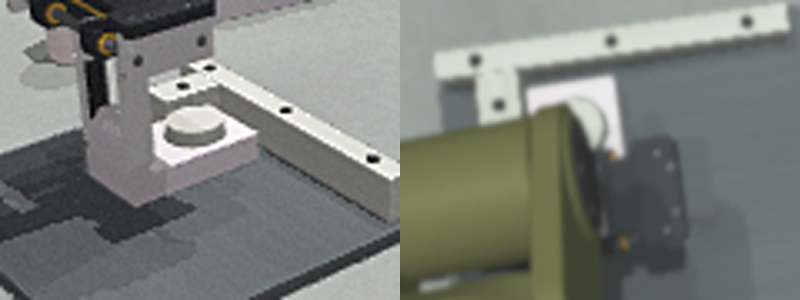

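Side view: blank seated, heel pinched. Top view: nest front edge is parallel to the fence within about 1°, about 15 mm short of it and about 3 mm from the stop. Closing in.

Emit:
jog_arm([
  {"jaw":-0.3,"x":-0.002,"y":0,"z":0,"turn":0},
  {"jaw":-0.3,"x":-0.004,"y":0,"z":0,"turn":0},
  {"jaw":-0.3,"x":-0.006,"y":0.0005,"z":0,"turn":0},
  {"jaw":-0.3,"x":-0.008,"y":0.001,"z":0,"turn":0},
  {"jaw":-0.3,"x":-0.01,"y":0.001,"z":0,"turn":0},
  {"jaw":-0.3,"x":-0.011,"y":0.0015,"z":0,"turn":0},
  {"jaw":-0.3,"x":-0.012,"y":0.002,"z":0,"turn":0},
  {"jaw":-0.3,"x":-0.013,"y":0.002,"z":0,"turn":0},
  {"jaw":-0.3,"x":-0.013,"y":0.002,"z":0,"turn":0},
  {"jaw":-0.3,"x":-0.013,"y":0.002,"z":0,"turn":0},
])

```text
time_s: 11.33
tool_pos: [0.5429, 0.1564, 0.0498]
tool_rot: [-0.079, 0.997, -0.0, -0.0]
ft_force: [-2.7, -0.6, 7.0]
grip_width: 0.0437
```

```bash
python3 go.py .5306 .1528 .050 99.1
```

```text
t 11.33 pos [0.5429 0.1564 0.0498] yang 99.1 F [-2.68 -0.6   7.01] w 0.0437 j6 -1.51 tilt [-0.0005 -0.0002]
rel [ 0.0127 -0.0016 -0.0002] -0.0
```

Emit:
jog_arm([
  {"jaw":-0.3,"x":0,"y":0.0003,"z":0,"turn":0},
  {"jaw":-0.3,"x":0,"y":0.0006,"z":0,"turn":0},
  {"jaw":-0.3,"x":0,"y":0.0009,"z":0,"turn":0},
  {"jaw":-0.3,"x":0,"y":0.0012,"z":0,"turn":0},
  {"jaw":-0.3,"x":0,"y":0.0015,"z":0,"turn":0},
  {"jaw":-0.3,"x":0,"y":0.0018,"z":0,"turn":0},
  {"jaw":-0.3,"x":0,"y":0.002,"z":0,"turn":0},
  {"jaw":-0.3,"x":0,"y":0.002,"z":0,"turn":0},
  {"jaw":-0.3,"x":0,"y":0.002,"z":0,"turn":0},
  {"jaw":-0.3,"x":0,"y":0.002,"z":0,"turn":0},
])

```text
time_s: 12.17
tool_pos: [0.5429, 0.158, 0.0498]
tool_rot: [-0.079, 0.997, -0.0, 0.0]
ft_force: [0.7, -3.9, 6.6]
grip_width: 0.0435
```

```bash
python3 go.py .5306 .1528 .050 99.1
```

```text
t 12.17 pos [0.5429 0.158  0.0498] yang 99.07 F [ 0.71 -3.92  6.59] w 0.0435 j6 -1.51 tilt [ 0.0002 -0.0004]
rel [ 0.013  -0.0032 -0.0002] -0.03
```

Emit:
jog_arm([
  {"jaw":-0.3,"x":0,"y":0.0003,"z":0,"turn":0},
  {"jaw":-0.3,"x":0,"y":0.0006,"z":0,"turn":0},
  {"jaw":-0.3,"x":0,"y":0.0009,"z":0,"turn":0},
  {"jaw":-0.3,"x":0,"y":0.0012,"z":0,"turn":0},
  {"jaw":-0.3,"x":0,"y":0.0015,"z":0,"turn":0},
  {"jaw":-0.3,"x":0,"y":0.0015,"z":0,"turn":0},
  {"jaw":-0.3,"x":0,"y":0.0015,"z":0,"turn":0},
  {"jaw":-0.3,"x":0,"y":0.0015,"z":0,"turn":0},
  {"jaw":-0.3,"x":0,"y":0.0015,"z":0,"turn":0},
  {"jaw":-0.3,"x":0,"y":0.0015,"z":0,"turn":0},
])

```text
time_s: 13.0
tool_pos: [0.5427, 0.1595, 0.0498]
tool_rot: [-0.079, 0.997, -0.0, 0.0]
ft_force: [0.4, -3.2, 5.9]
grip_width: 0.044
```

```bash
python3 - <<'E'
from go import *
rel(.5306,.1528,.05,99.1)
print(r.state()["moment"])
E
```

```text
t 13.0 pos [0.5427 0.1595 0.0498] yang 99.08 F [ 0.45 -3.15  5.87] w 0.044 j6 -1.51 tilt [ 0.0004 -0.0004]
rel [ 0.013  -0.0047 -0.0002] -0.02
[-0.42746068 -0.05495514 -0.06952685]
```

Emit:
jog_arm([
  {"jaw":-0.3,"x":0,"y":0.0003,"z":0,"turn":0},
  {"jaw":-0.3,"x":0,"y":0.0006,"z":0,"turn":0},
  {"jaw":-0.3,"x":0,"y":0.0009,"z":0,"turn":0},
  {"jaw":-0.3,"x":0,"y":0.0012,"z":0,"turn":0},
  {"jaw":-0.3,"x":0,"y":0.0015,"z":0,"turn":0},
  {"jaw":-0.3,"x":0,"y":0.0015,"z":0,"turn":0},
  {"jaw":-0.3,"x":0,"y":0.0015,"z":0,"turn":0},
  {"jaw":-0.3,"x":0,"y":0.0015,"z":0,"turn":0},
  {"jaw":-0.3,"x":0,"y":0.0015,"z":0,"turn":0},
  {"jaw":-0.3,"x":0,"y":0.0015,"z":0,"turn":0},
])

```text
time_s: 13.83
tool_pos: [0.5425, 0.1602, 0.0498]
tool_rot: [-0.079, 0.997, -0.001, -0.0]
ft_force: [-0.5, -8.4, 7.1]
grip_width: 0.0437
```

```bash
python3 - <<'E'
from go import *
rel(.5306,.1528,.05,99.1)
print(r.state()["moment"])
E
```

```text
t 13.83 pos [0.5425 0.1602 0.0498] yang 99.03 F [-0.5  -8.42  7.06] w 0.0437 j6 -1.5 tilt [ 0.0001 -0.0013]
rel [ 0.0129 -0.0055 -0.0002] -0.07
[-1.5369444  -0.0307614  -0.54792954]
```

Stop contact: Fy rose to -8.4 N and the motion stalled. I'm easing off slightly and advancing to the fence.

Emit:
jog_arm([
  {"jaw":-0.3,"x":0,"y":-0.0008,"z":0,"turn":0},
  {"jaw":-0.3,"x":-0.0003,"y":-0.0008,"z":0,"turn":0},
  {"jaw":-0.3,"x":-0.0006,"y":-0.0008,"z":0,"turn":0},
  {"jaw":-0.3,"x":-0.0009,"y":-0.0008,"z":0,"turn":0},
  {"jaw":-0.3,"x":-0.0012,"y":-0.0008,"z":0,"turn":0},
  {"jaw":-0.3,"x":-0.0016,"y":-0.0008,"z":0,"turn":0},
  {"jaw":-0.3,"x":-0.002,"y":-0.0008,"z":0,"turn":0},
  {"jaw":-0.3,"x":-0.002,"y":-0.0008,"z":0,"turn":0},
  {"jaw":-0.3,"x":-0.002,"y":-0.0008,"z":0,"turn":0},
  {"jaw":-0.3,"x":-0.002,"y":-0.0008,"z":0,"turn":0},
], grip_force=60)

```text
time_s: 14.67
tool_pos: [0.5439, 0.1602, 0.0498]
tool_rot: [-0.079, 0.997, -0.0, -0.001]
ft_force: [-6.8, -7.0, 9.4]
grip_width: 0.0436
```

```bash
python3 - <<'E'
from go import *
rel(.5306,.1528,.05,99.1)
print(r.state()["moment"])
E
```

```text
t 14.67 pos [0.5439 0.1602 0.0498] yang 99.05 F [-6.84 -6.97  9.37] w 0.0436 j6 -1.51 tilt [-0.0015 -0.0009]
rel [ 0.0143 -0.0052 -0.0002] -0.05
[-0.85838523  0.90788856 -0.3896298 ]
```

Emit:
jog_arm([
  {"jaw":-0.3,"x":-0.0002,"y":-0.0005,"z":0,"turn":0},
  {"jaw":-0.3,"x":-0.0004,"y":-0.0005,"z":0,"turn":0},
  {"jaw":-0.3,"x":-0.0006,"y":-0.0005,"z":0,"turn":0},
  {"jaw":-0.3,"x":-0.0008,"y":-0.0005,"z":0,"turn":0},
  {"jaw":-0.3,"x":-0.001,"y":-0.0005,"z":0,"turn":0},
  {"jaw":-0.3,"x":-0.0012,"y":-0.0005,"z":0,"turn":0},
  {"jaw":-0.3,"x":-0.0015,"y":-0.0005,"z":0,"turn":0},
  {"jaw":-0.3,"x":-0.0015,"y":-0.0005,"z":0,"turn":0},
  {"jaw":-0.3,"x":-0.0015,"y":-0.0005,"z":0,"turn":0},
  {"jaw":-0.3,"x":-0.0015,"y":-0.0005,"z":0,"turn":0},
])

```text
time_s: 15.5
tool_pos: [0.5443, 0.1601, 0.0498]
tool_rot: [-0.079, 0.997, -0.0, -0.002]
ft_force: [-16.4, -6.4, 16.5]
grip_width: 0.0436
```

```bash
python3 - <<'E'
from go import *
rel(.5306,.1528,.05,99.1)
print(r.state()["moment"])
E
```

```text
t 15.5 pos [0.5443 0.1601 0.0498] yang 99.08 F [-16.37  -6.37  16.52] w 0.0436 j6 -1.51 tilt [-0.0042 -0.0011]
rel [ 0.0147 -0.0051 -0.0001] -0.02
[-0.67944453  2.41864323 -0.24942216]
```

```bash
python3 - <<'E'
from go import *
rel(.5306,.1528,.05,99.1)
o=[]
s=optics.snapshot("side"); o.append(cv2.resize(s["img"][160:250,170:290],(400,300),interpolation=2))
s=optics.snapshot("top"); o.append(cv2.resize(s["img"][180:255,130:230],(400,300),interpolation=2))
cv2.imwrite("pics/s6.png",np.hstack(o))
E
```

```text
t 15.5 pos [0.5443 0.1601 0.0498] yang 99.08 F [-16.37  -6.37  16.52] w 0.0436 j6 -1.51 tilt [-0.0042 -0.0011]
rel [ 0.0147 -0.0051 -0.0001] -0.02
```

View pics/s6.png

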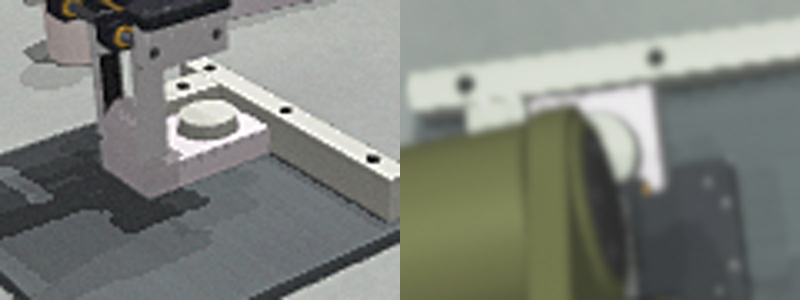

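The nest is flush with the fence and beside the stop, and the blank is seated. One hold to check that the push is steady.

Emit:
jog_arm([
  {"jaw":-0.3,"x":0,"y":0,"z":0,"turn":0},
  {"jaw":-0.3,"x":0,"y":0,"z":0,"turn":0},
  {"jaw":-0.3,"x":0,"y":0,"z":0,"turn":0},
  {"jaw":-0.3,"x":0,"y":0,"z":0,"turn":0},
  {"jaw":-0.3,"x":0,"y":0,"z":0,"turn":0},
  {"jaw":-0.3,"x":0,"y":0,"z":0,"turn":0},
  {"jaw":-0.3,"x":0,"y":0,"z":0,"turn":0},
  {"jaw":-0.3,"x":0,"y":0,"z":0,"turn":0},
  {"jaw":-0.3,"x":0,"y":0,"z":0,"turn":0},
  {"jaw":-0.3,"x":0,"y":0,"z":0,"turn":0},
])

```text
time_s: 16.43
tool_pos: [0.5443, 0.1601, 0.0498]
tool_rot: [-0.079, 0.997, -0.0, -0.002]
ft_force: [-16.7, -6.4, 17.1]
grip_width: 0.044
```

```bash
python3 - <<'E'
from go import *
rel(.5306,.1528,.05,99.1)
f=r.state()["ft_force"]
if f[0]<-11 and f[2]>11: print("handed in",r.finish_job())
E
```

```text
t 16.43 pos [0.5443 0.1601 0.0498] yang 99.08 F [-16.69  -6.36  17.15] w 0.044 j6 -1.51 tilt [-0.0042 -0.0011]
rel [ 0.0147 -0.0051 -0.0002] -0.02
the job is handed in; nothing more can be done
handed in None
```

I seated the 44 mm round blank in the nest's pocket and let it go, then brought the nest up to the stop and the fence. I handed the job in at 16.4 s while still holding the push; no verdict came back.

- **How I pushed:** I pinched the heel from both sides across its width at 60 N, squared the nest to the fence (about 9°), and pushed through that grip. The push was not on the heel's bevel.
- **Push at the end:** the wrist force held steady over the last second at about 17.5 N towards the fence and 17 N down on the plate, a little over the 15 N asked. About 4 N also pressed towards the stop.
- **Fence and stop contact:** I read both from force rises while motion stalled, and the last pictures agreed: nest flush with the fence and beside the stop.
- **Squareness:** the tool angle was within about 0.1° of the measured fence direction. I checked the nest's own yaw only roughly by eye, to about 1°.
- **Blank:** in the last side view it lay flat in the pocket with nothing touching it.
- **Disagreement:** before insertion, the two cameras differed by about 1 mm on the pocket position, so I split the difference. The blank pressed about 5 N sideways on the pocket wall as it seated, and I backed off 1 mm before releasing it.
- **Other two blanks:** I never worked near them, but I did not re-measure them at the end.

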